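# Turn a drained tray lid over down the turning slide

## Robot

A 6-joint arm with a two-finger parallel gripper is mounted at the origin on a cart in front of the work surface, level with it; the furniture and walls round the work are solid. World frame = base frame: x ahead of the robot, y to its left, z up, the work surface at z = 0. Lengths are in m, angles in rad, forces in N, time in s.
With the tool pointing down it reaches from about 0.35 to 0.875 m from the base axis. Payload 4.2 kg.
Tool frame: the origin (TCP) lies at the very end of the fingers, on their centre line; the grasp point (between the pads) lies 19 mm behind it; z points along the fingers, y is the line along which they close (so a half turn about z gives the same grasp; the last joint's range is limited). The gripper opens to 87 mm and grips with 3 to 60 N. Pads are 19 mm wide; open, the fingers measure 117 mm over their backs; the gripper's body (75 mm by 190 mm) begins 51 mm behind the grasp point.
Start: joints at [-1.029, 0.385, 0.008, 0, -1.194, -0.259], TCP at [0.174, -0.6, 0.223] pointing down, gripper open.
Joint ranges: [-3.14, 3.14], [-1.21, 2.06], [-1.07, 1.41], [-3.16, 2.05], [-2.99, -0.16], [-3.1, 3.1]. Speed limits (rad/s): [2.79, 2.79, 3.14, 3.14, 3.14, 3.14].

## Interface

Orientations are given as a unit quaternion [w, x, y, z].
In Python, from workcell import ctrl, move_gripper, read_camera, camera_model gives the robot as it stands. Calls block until the motion is done:
- ctrl.move_pose(position, orientation): joint-space move of the TCP to a pose.
- ctrl.move_linear(position, rate=0.15, attitude=None): straight line of the TCP; attitude=None keeps the orientation; rate is the mean speed in m/s.
- ctrl.movej(angles): joint-space move.
- move_gripper(opening, strength=None): finger opening in m; strength is the grip in N (None keeps the last); returns when the fingers have stopped.
- ctrl.pause(seconds).
- ctrl.ik(position, orientation): joint angles nearest the present ones, or None.
- ctrl.get_obs(): the state.
- read_camera(name): name is "side" or "top"; returns the picture (400x640x3 uint8, red, green, blue); there is no depth.
- camera_model(name): a dict with "vfov" (degrees; the focal length in pixels is half the picture's height over the tangent of half this angle, whatever the lens; pixels are square), "cx", "cy" (the principal point, pixels), "extrinsics" (4x4, takes a point from camera to world coordinates). Camera axes: x right, y down, z forward; pixel columns grow to the right and rows downward; lengths in m; the calibration is good to about 2 mm. A picture is of the moment at which its call begins. camera_model takes no time and is no camera call.
A pose or a line that the arm cannot do raises ctrl.PlanningError and nothing moves.
- ctrl.close_job(): hands the job in; it is judged then, once.
The state is a dict: "clock": time; "qpos": joint angles; "dq": joint speeds; "effort": joint torques, N m; "tool_pos": TCP position; "orientation": TCP orientation; "force": force on the tool from outside, world axes, zero at the start; "ft_torque": the same for the moment, N m; "width": finger opening in m; "grasp_force": force on a finger pad.
Only numpy, scipy, OpenCV 4.12 (cv2) and the standard library are available. Lean on these libraries where they do the work, as an engineer would, in place of code of your own. Each camera call takes 0.05 s, during which the arm holds its last target. There are 200 camera calls.

## Task

The grey tray lid is draining on its leaning rest with its hollow inner side facing down. Take it by its tab, stand its lower edge on the steep part of the aluminium slide and let go there, so that it falls onto its outer face, slides down and comes to lie in the bay at the foot with the hollow side up, ready to be wiped. Do not push the other things about.

Things in the scene. Friction and masses are not known exactly. Their poses are not given: they have to be found in the camera images.
- lid: Grey plastic tray lid, 0.12 kg: body 120 x 90 x 12 mm, flat outer face, other face hollow (8 mm deep, 6 mm rim); a 12 mm thick, 40 mm wide tab stands out 32 mm from one short edge. Origin mid-body; x to the tab (tab end x = 92 mm, other edge -60 mm), z out of the hollow face. Starts leaning 24 deg from vertical on the rest, tab up, top towards the rest's -x, hollow side to the robot and down.
- lid_tab (a point): Middle of the lid's tab, 76 mm from the lid's origin along its x: the place to grip it, fingers either side of the 12 mm thickness, pointing along the lid's -x. Axes as the lid's.
- rest: Fixed aluminium draining rest, base 140 x 110 mm: a board leaning 24 deg from vertical, top towards its -x (the robot side), with a ledge and 8 mm lip at its foot on the +x side in which the lid stands. The board ends 28 mm below the top of the lid's body; tab and top edge are free on both sides. Origin on the counter. Draw the lid out along its own plane, tab first.
- slide: Fixed polished, slippery aluminium slide, 120 mm wide inside, cheeks 22 mm high. Origin on the counter, mid-width. Steep part: 45 deg, from x = 32, height 67 mm up to x = 135, height 170 mm (far end from the robot). Rounded bend down to x = -45, height 29; bay on to x = -165, height 12 mm, stop lip 34 mm high. A lid stood across the steep part and let go slips its foot to -x and falls back on the ramp.
- stain_bottle: Brown bottle, 42 mm across, 88 mm high, standing loose; origin under its middle. Bystander.
- swab_carton: Light blue carton, 60 x 75 x 75 mm, standing loose; origin under its middle. Bystander.
- strip_bottle: Black bottle, 42 mm across, 114 mm high, standing loose; origin under its middle. Bystander.
- slide_box: Red open carton of glass plates, 58 x 82 x 38 mm, loose; origin under its middle. Bystander.

How it is judged:
By the outcome, as a careful person would: the job done as asked, in the order asked, and still so for the second after the job is handed in, with the robot touching nothing.
It also fails if it takes over 40 s, if anything falls off the work surface, if the arm or the gripper's body presses on something with over 40 N, if the wrist force passes 120 N, or if a joint passes its speed limit or range.

## Working session

There is one attempt and no reset: what is moved stays moved. The work goes in short steps, each a Python script; the robot and the scene stay as the last script left them, time stands still between calls to the robot, and variables do not carry over. Pictures are saved under pics/ and viewed, at most 10 in all, crops included, and the job is handed in when it is done.

```bash
ls; mkdir -p pics; python3 - <<'E'
from workcell import ctrl, read_camera, camera_model
import cv2
for n in("side","top"):
    cv2.imwrite(f"pics/{n}0.png",read_camera(n)[:,:,::-1]); print(n,camera_model(n))
print(ctrl.get_obs())
E
```

```text
pics
side {'vfov': 44.7931943227457, 'cx': 322.9578336816844, 'cy': 201.849173974836, 'extrinsics': array([[ 0.95628047, -0.15722783,  0.24659089,  0.16482188],
       [-0.29242616, -0.50305766,  0.81327728, -1.32080979],
       [-0.00382038, -0.84983081, -0.52704175,  0.96753784],
       [ 0.        ,  0.        ,  0.        ,  1.        ]])}
top {'vfov': 43.415142664688936, 'cx': 309.77672560460917, 'cy': 207.23964187279662, 'extrinsics': array([[-0.00611462, -0.98817412,  0.15321398,  0.35002401],
       [-0.999801  ,  0.00313191, -0.01970145,  0.00747319],
       [ 0.01898861, -0.15330395, -0.98799662,  1.47829922],
       [ 0.        ,  0.        ,  0.        ,  1.        ]])}
{'clock': 0.1, 'qpos': array([-1.02940519e+00,  3.85465712e-01,  6.77597497e-03, -4.10894960e-04,
       -1.19399791e+00, -2.58647436e-01]), 'dq': array([-0.00027901, -0.0003223 ,  0.00458312,  0.0023422 , -0.00107835,
       -0.00063643]), 'effort': array([-6.97146625e-04, -3.91688418e+01,  1.87935430e+01,  4.23190445e+00,
        1.34996846e-02, -6.17565502e-05]), 'tool_pos': array([ 0.17426133, -0.59966305,  0.22158626]), 'orientation': array([-1.92387411e-04, -1.40826327e-01,  9.90033845e-01,  9.45372870e-04]), 'force': array([-0.23846859, -0.11512285, -0.46846531]), 'ft_torque': array([-0.00705114,  0.02703051,  0.01260066]), 'grasp_force': 0.0, 'width': 0.08692807319728427}
```

View pics/side0.png

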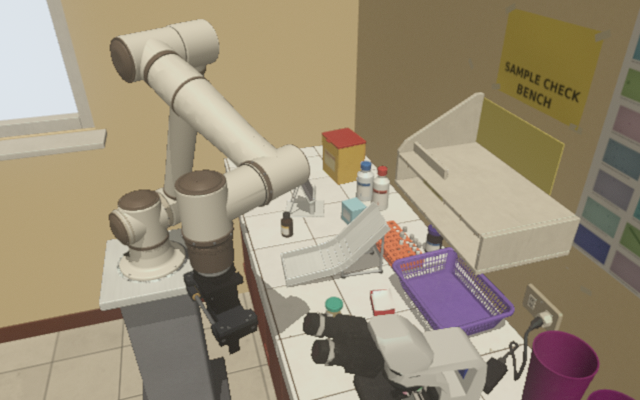

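View pics/top0.png

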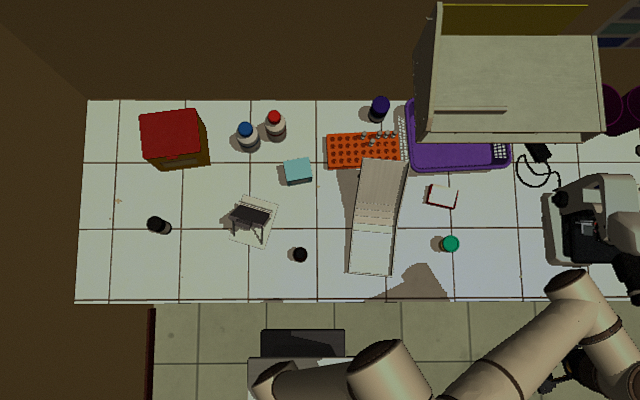

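```bash
python3 - <<'E'
import cv2
a=cv2.imread("pics/top0.png")[150:285,220:420]; cv2.imwrite("pics/topc.png",cv2.resize(a,None,fx=4,fy=4,interpolation=cv2.INTER_CUBIC))
a=cv2.imread("pics/side0.png")[165:295,260:400]; cv2.imwrite("pics/sidec.png",cv2.resize(a,None,fx=4.5,fy=4.5,interpolation=cv2.INTER_CUBIC))
E
```

```text
(no output)
```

View pics/topc.png

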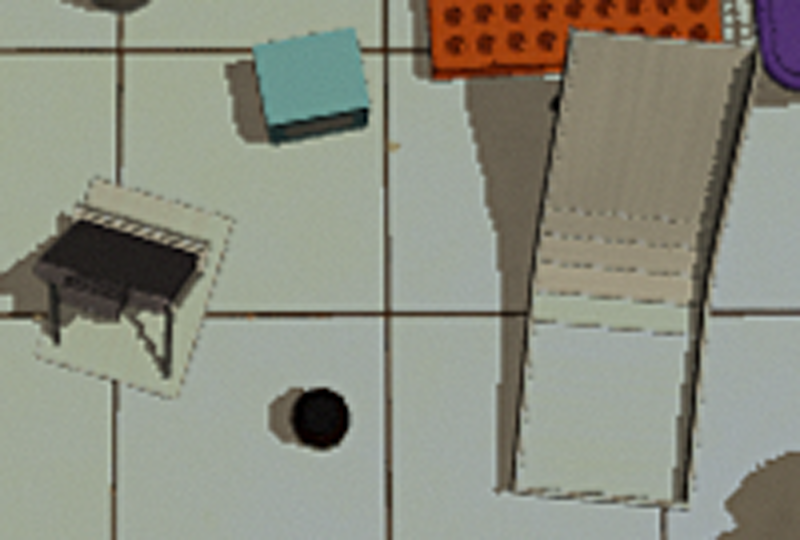

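View pics/sidec.png

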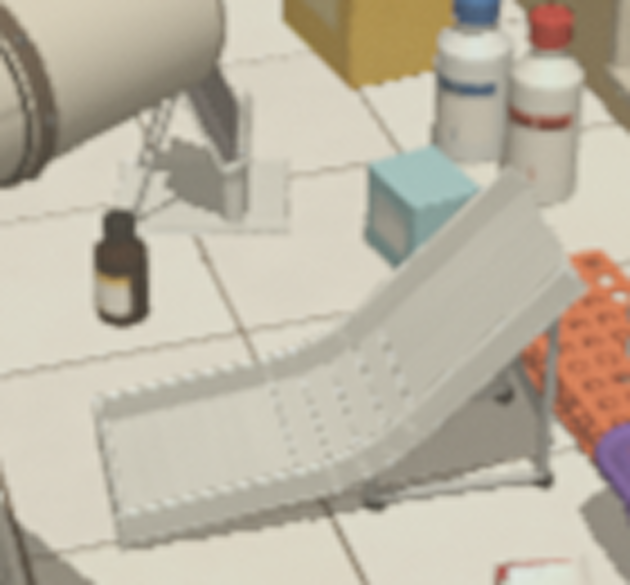

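```bash
cat > h.py <<'E'
import numpy as np
from workcell import ctrl, move_gripper, read_camera, camera_model
def ray(n,u,v):
    m=camera_model(n);f=200/np.tan(np.radians(m["vfov"]/2));E=m["extrinsics"]
    d=E[:3,:3]@np.array([(u-m["cx"])/f,(v-m["cy"])/f,1]);return E[:3,3],d
def onz(n,u,v,z):
    o,d=ray(n,u,v);return o+d*(z-o[2])/d[2]
def proj(n,p):
    m=camera_model(n);f=200/np.tan(np.radians(m["vfov"]/2));E=m["extrinsics"]
    q=E[:3,:3].T@(np.asarray(p)-E[:3,3]);return q[:2]/q[2]*f+[m["cx"],m["cy"]]
def tri(u1,u2):
    o1,d1=ray("top",*u1);o2,d2=ray("side",*u2)
    s=np.linalg.lstsq(np.c_[d1,-d2],o2-o1,rcond=None)[0]
    a,b=o1+d1*s[0],o2+d2*s[1];return (a+b)/2,np.linalg.norm(a-b)
E
python3 - <<'E'
from h import *
np.set_printoptions(precision=4,suppress=True)
T=lambda x,y:(x/4+220,y/4+150)
S=lambda x,y:(x/4.5+260,y/4.5+165)
R=[onz("top",*T(*c),0.004) for c in[(96,177),(235,217),(177,398),(37,355)]]
print("rest",*R,"c",np.mean(R,0)); print([np.linalg.norm(R[i]-R[(i+1)%4]) for i in range(4)])
e=(R[0]+R[1]-R[2]-R[3]);print("yaw",np.degrees(np.arctan2(e[1],e[0])))
print("lid top-edge ends / bottom ends")
for c in[(40,268),(185,305)]: print(onz("top",*T(*c),.115))
# slide corners: two views, cheek tops
for t,s in[((570,30),(512,172)),((755,45),(582,285)),((513,490),(97,403)),((687,503),(123,545))]:
    print(*tri(T(*t),S(*s)))
print("bottle",onz("top",*T(320,418),.088),"carton",onz("top",*T(311,82),.075))
E
```

```text
rest [0.6184 0.1735 0.004 ] [0.5879 0.0702 0.004 ] [0.4539 0.1121 0.004 ] [0.4859 0.2148 0.004 ] c [0.5365 0.1427 0.004 ]
[np.float64(0.10775841317957678), np.float64(0.1404370306010066), np.float64(0.10759328136790382), np.float64(0.1387787999853928)]
yaw -17.349177512660443
lid top-edge ends / bottom ends
[0.5352 0.1983 0.115 ]
[0.5094 0.0993 0.115 ]
[ 0.6824 -0.159   0.1798] 0.0050235953239280845
[ 0.6769 -0.285   0.1704] 0.00013318355935934608
[ 0.3873 -0.131   0.0278] 0.004274859889407907
[ 0.3761 -0.259   0.0096] 0.001123865620209695
bottle [0.4337 0.0075 0.088 ] carton [0.674  0.0132 0.075 ]
```

```bash
python3 - <<'E'
from h import *
import cv2
o=ctrl.get_obs(); p=o["tool_pos"].copy(); p[2]=.36
ctrl.move_linear(p,rate=.25)
q=ctrl.get_obs()["qpos"].copy(); q[0]=1.0; ctrl.movej(q)
for n,(x,y) in dict(side=(270,165),top=(215,180)).items():
    im=read_camera(n)[:,:,::-1]; cv2.imwrite(f"pics/{n}1.png",im)
    cv2.imwrite(f"pics/{n}1c.png",cv2.resize(im[y:y+65,x:x+80],None,fx=9,fy=9,interpolation=cv2.INTER_CUBIC))
print(ctrl.get_obs()["clock"])
c,s=np.cos(-.0907),np.sin(-.0907)
for x,y,z in[(-45,60,29),(-45,-60,29),(32,60,67),(32,-60,67),(135,60,170),(135,-60,170),(-165,-60,12),(-165,60,12),(-165,-60,46)]:
    P=[.5455+(c*x-s*y)/1e3,-.21+(s*x+c*y)/1e3,z/1e3]
    print((x,y),(proj("top",P)-[220,150])*4,(proj("side",P)-[260,165])*4.5)
print(tri((606,143),(548,267)),tri((415,140),(403,180)))
E
```

```text
4.5833
(-45, 60) [531.48358041 321.87347175] [264.04448652 383.66500359]
(-45, -60) [696.00197917 336.10222882] [300.08993044 492.97974552]
(32, 60) [544.70089836 209.08810478] [371.52376601 326.23351603]
(32, -60) [712.15680016 223.62567576] [415.26049877 432.05003838]
(135, 60) [572.42214764  33.04288573] [520.81230402 185.18339236]
(135, -60) [750.53022219  48.59644982] [576.41896844 283.65459184]
(-165, -60) [681.98401517 502.65664344] [120.00248963 538.29465415]
(-165, 60) [517.26384993 488.48978335] [ 95.49446328 425.16933071]
(-165, -60) [690.51042193 501.75765626] [117.71718982 498.12211467]
(array([ 0.72654936, -0.74532976,  0.35704298]), np.float64(0.11418229521400805)) (array([ 0.70245336, -0.27287369,  0.31490987]), np.float64(0.018509943134600464))
```

View pics/side1c.png

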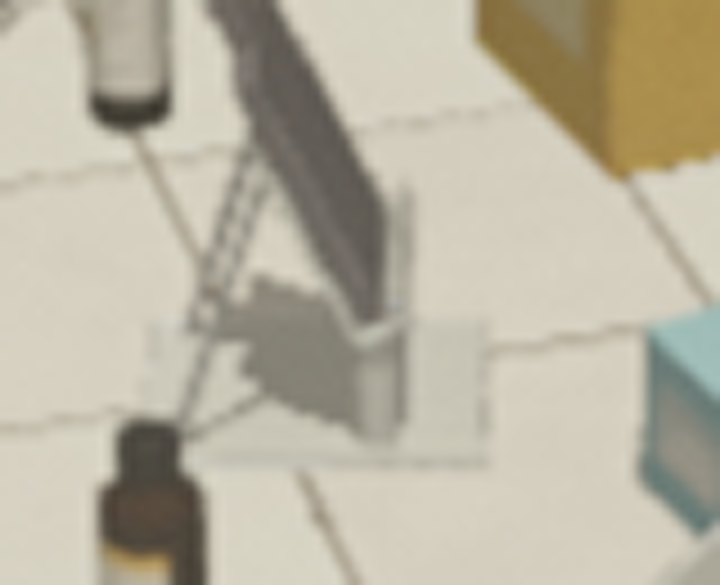

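View pics/top1c.png

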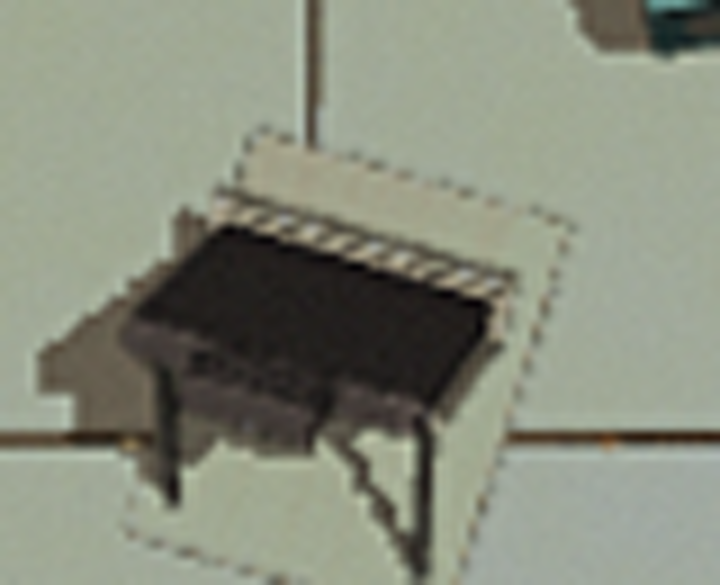

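```bash
python3 - <<'E'
import cv2
im=cv2.imread("pics/side1.png")[145:205,275:335]
cv2.imwrite("pics/side1d.png",cv2.resize(im,None,fx=10,fy=10,interpolation=cv2.INTER_CUBIC))
E
```

```text
(no output)
```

View pics/side1d.png

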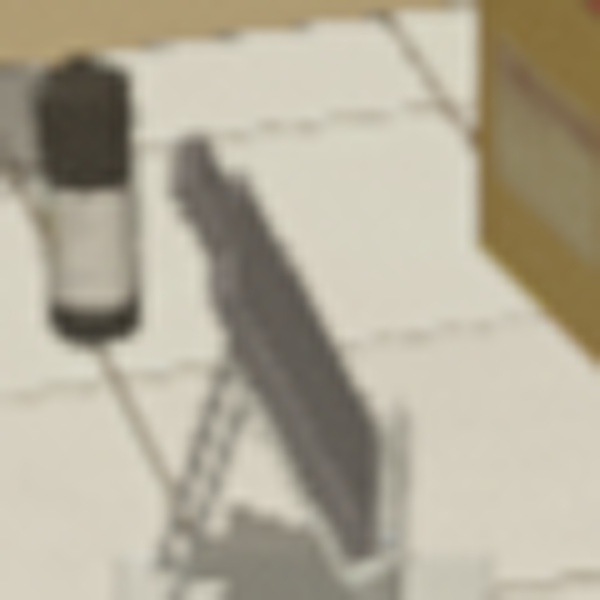

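```bash
python3 - <<'E'
from h import *
from scipy.optimize import least_squares
np.set_printoptions(precision=4,suppress=True)
T=lambda x,y:(x/9+215,y/9+180)
S=lambda x,y:(x/10+275,y/10+145)
A=tri(T(128,318),S(240,172)); B=tri(T(222,228),S(380,428)); C=tri(T(495,305),S(362,555)); print(A,B,C)
print("len",np.linalg.norm(A[0]-B[0]),"wid",np.linalg.norm(B[0]-C[0]))
# corner points -> lid pose (yaw, x,y,z), lean 24
obs=[("top",T(128,318),(60,45,-6)),("top",T(425,400),(60,-45,-6)),("top",T(495,305),(-60,-45,-6)),("top",T(222,228),(-60,45,-6)),
("top",T(310,450),(92,-20,6)),("side",S(240,172),(60,45,-6)),("side",S(380,428),(-60,45,-6)),("side",S(362,555),(-60,-45,-6)),("side",S(213,293),(60,-45,6))]
t=np.radians(24)
def Rm(yaw):
    c,s=np.cos(yaw),np.sin(yaw);Z=np.array([[c,-s,0],[s,c,0],[0,0,1]])
    return Z@np.array([[-np.sin(t),0,-np.cos(t)],[0,1,0],[np.cos(t),0,-np.sin(t)]])
f=lambda v:np.concatenate([proj(n,v[1:]+Rm(v[0])@(np.array(q)/1e3))-u for n,u,q in obs])
r=least_squares(f,[-.3,.54,.14,.08],loss="soft_l1")
print(np.degrees(r.x[0]),r.x[1:]);print(f(r.x).reshape(-1,2))
print("tab",r.x[1:]+Rm(r.x[0])@[.076,0,0],"foot mid",r.x[1:]+Rm(r.x[0])@[-.06,0,0])
yw=np.radians(-17.3);c,s=np.cos(yw),np.sin(yw);d=r.x[1:3]-[.5365,.1427];print("lid in rest",c*d[0]+s*d[1],-s*d[0]+c*d[1])
E
```

```text
(array([0.5332, 0.1924, 0.1708]), np.float64(0.0024457730076181856)) (array([0.5782, 0.1781, 0.0645]), np.float64(0.005554292097458266)) (array([0.5501, 0.0923, 0.0654]), np.float64(0.0006126316277290706))
len 0.116364805646518 wid 0.09025441636565693
-16.597344098814787 [0.5371 0.1436 0.1166]
[[-0.0043 -0.1033]
 [-0.031   0.4323]
 [ 0.1276 -0.818 ]
 [ 0.1465 -1.1091]
 [-0.0932 -0.0492]
 [-0.7154 -0.6201]
 [-0.627   0.1438]
 [ 0.8824  0.2029]
 [-2.1144  0.5452]]
tab [0.5075 0.1525 0.186 ] foot mid [0.5605 0.1367 0.0618]
lid in rest 0.0003190671230665128 0.0010883108891409268
```

```bash
cat >> h.py <<'E'
from scipy.spatial.transform import Rotation as Ro
t=np.radians(24)
def lidR(yaw,lean): # lean>0: top towards -x
    c,s=np.cos(yaw),np.sin(yaw);Z=np.array([[c,-s,0],[s,c,0],[0,0,1]])
    return Z@np.array([[-np.sin(lean),0,-np.cos(lean)],[0,1,0],[np.cos(lean),0,-np.sin(lean)]])
def toolq(R,sg):
    z=-R[:,0];y=sg*R[:,2];q=Ro.from_matrix(np.c_[np.cross(y,z),y,z]).as_quat();return q[[3,0,1,2]]
G=0.078-0.019           # TCP along lid x
L=np.array([.537,.1435,.1166]);RL=lidR(np.radians(-17),t)
SY=-.0907;SO=np.array([.5455,-.21,0]);RS=lidR(SY,0)
def place(foot_x,gap):  # TCP for vertical lid, mid-plane at slide x=foot_x, its outer lower edge gap above ramp
    x=foot_x;z=.067+(x+.006-.032)+gap
    return SO+np.array([np.cos(SY)*x,np.sin(SY)*x,z])+RS@[.06+G,0,0]
E
python3 - <<'E'
from h import *
np.set_printoptions(precision=3,suppress=True)
for sg in(1,-1):
    q1,q2=toolq(RL,sg),toolq(RS,sg)
    for p,q in[(L+RL@[G+.09,0,0],q1),(L+RL@[G,0,0],q1),(L+RL@[G+.13,0,0],q1),(place(.052,.08),q2),(place(.052,0),q2),(place(.052,.16),q2)]:
        print(sg,p,ctrl.ik(p,q))
E
```

```text
1 [0.479 0.161 0.253] [ 0.843  0.005 -0.652  0.538 -0.806 -1.496]
1 [0.514 0.151 0.17 ] [ 0.718  0.14  -0.775  0.729 -0.545 -1.626]
1 [0.463 0.166 0.289] [ 0.891 -0.045 -0.595  0.495 -0.919 -1.472]
1 [ 0.597 -0.215  0.292] [-0.091  0.366  0.152  0.    -1.357 -0.   ]
1 [ 0.597 -0.215  0.212] [-0.091  0.408  0.018  0.    -1.18  -0.   ]
1 [ 0.597 -0.215  0.372] [-0.091  0.348  0.317  0.    -1.54  -0.   ]
-1 [0.479 0.161 0.253] [ 0.843  0.005 -0.652  0.538 -0.806  1.645]
-1 [0.514 0.151 0.17 ] [ 0.718  0.14  -0.775  0.729 -0.545  1.515]
-1 [0.463 0.166 0.289] [ 0.891 -0.045 -0.595  0.495 -0.919  1.67 ]
-1 [ 0.597 -0.215  0.292] None
-1 [ 0.597 -0.215  0.212] None
-1 [ 0.597 -0.215  0.372] None
```

```bash
python3 - <<'E'
from h import *
np.set_printoptions(precision=3,suppress=True)
q1=toolq(RL,1)
ctrl.move_pose(L+RL@[G+.09,0,0],q1)
ctrl.move_linear(L+RL@[G,0,0],rate=.12)
o=ctrl.get_obs();print(o["tool_pos"],o["force"])
move_gripper(0.0,25); o=ctrl.get_obs();print(o["width"],o["grasp_force"],o["force"],o["clock"])
import cv2
a=read_camera("side")[100:260,220:420,::-1];b=read_camera("top")[150:310,180:380,::-1]
cv2.imwrite("pics/g.png",cv2.resize(cv2.hconcat([a,b]),None,fx=2,fy=2))
E
```

```text
[0.514 0.151 0.171] [0.132 0.304 0.032]
0.012273096777001013 24.499066306161694 [ 6.094 -2.453  0.089] 7.8167
```

View pics/g.png

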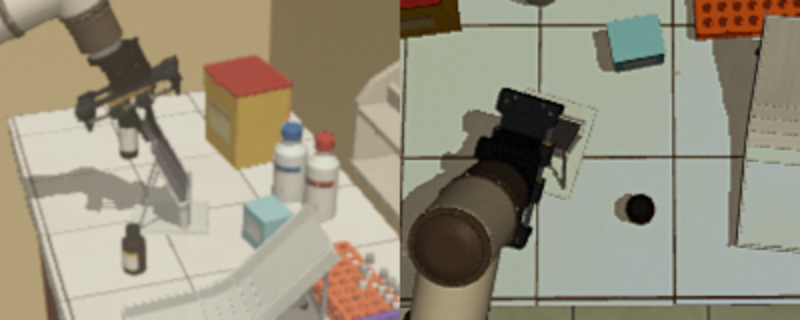

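```bash
python3 - <<'E'
from h import *
import cv2
np.set_printoptions(precision=3,suppress=True)
ctrl.move_linear(L+RL@[G+.13,0,0],rate=.12)
o=ctrl.get_obs();print(o["width"],o["force"])
ctrl.move_pose(place(.052,.14),toolq(RS,1))
ctrl.move_linear(place(.052,.03),rate=.12)
o=ctrl.get_obs();print(o["width"],o["tool_pos"],place(.052,.03),o["force"],o["clock"])
a=read_camera("side")[100:300,260:460,::-1];b=read_camera("top")[110:310,280:480,::-1]
cv2.imwrite("pics/p.png",cv2.resize(cv2.hconcat([a,b]),None,fx=2,fy=2))
E
```

```text
0.011962451843906992 [-0.533  0.109 -0.885]
0.012098900097185132 [ 0.598 -0.215  0.243] [ 0.597 -0.215  0.242] [ 0.266 -0.415 -0.935] 11.7417
```

View pics/p.png

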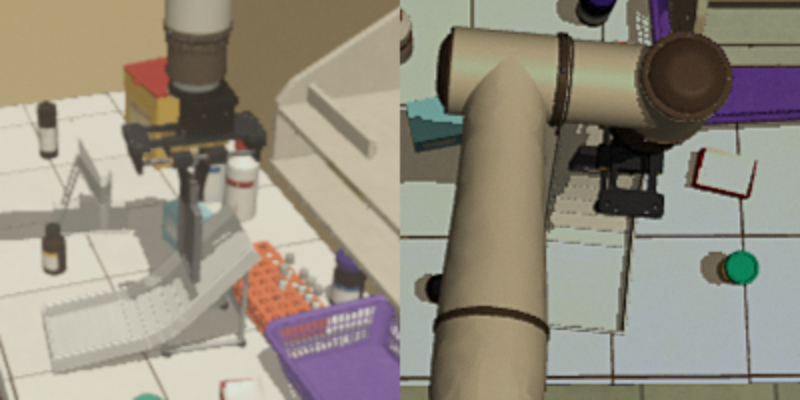

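```bash
python3 - <<'E'
from h import *
import cv2
np.set_printoptions(precision=3,suppress=True)
ctrl.move_linear(place(.052,.006),rate=.06); ctrl.pause(.2)
f0=ctrl.get_obs()["force"].copy();print(f0)
g=.006
while g>-.008:
    g-=.001; ctrl.move_linear(place(.052,g),rate=.02); ctrl.pause(.05)
    f=ctrl.get_obs()["force"]-f0
    if np.linalg.norm(f)>2: break
print(g,f)
move_gripper(.087); print(ctrl.get_obs()["clock"])
ctrl.move_linear(place(.052,.15),rate=.3)
q=ctrl.get_obs()["qpos"].copy();q[0]+=.9;ctrl.movej(q)
print(ctrl.get_obs()["clock"])
a=read_camera("side")[150:310,260:420,::-1];b=read_camera("top")[145:305,300:460,::-1]
cv2.imwrite("pics/r.png",cv2.resize(cv2.hconcat([a,b]),None,fx=2.5,fy=2.5))
E
```

```text
[-0.493 -0.069 -1.036]
-0.005 [-2.333 -0.518  3.905]
17.2667
19.925
```

View pics/r.png

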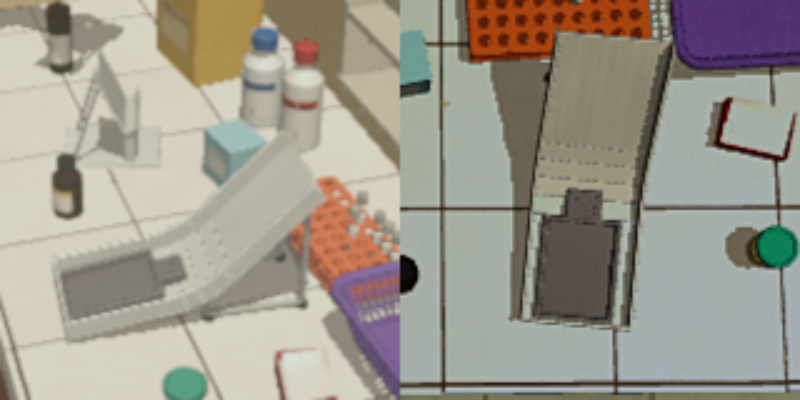

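```bash
python3 -c "
from h import *
print(ctrl.close_job())"
```

```text
the job is handed in; nothing more can be done
None
```

I stood the lid on the steep part and let go; the last pictures show it in the bay with its foot at the stop lip, tab uphill and hollow side apparently up. The other things looked unmoved, the arm was clear, and I handed the job in at about 20 s; no verdict came back.

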